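# Sweep the cut-off glass sprues into the cullet pan

## Robot

A 7-joint arm with a two-finger parallel gripper is mounted at the origin on the work surface. World frame = base frame: x ahead of the robot, y to its left, z up, the work surface at z = 0. Lengths are in m, angles in rad, forces in N, time in s.
With the tool pointing down it reaches from about 0.425 to 0.925 m from the base axis. Payload 6.8 kg.
Tool frame: the origin (TCP) lies where the fingers leave the gripper's body, on its centre line; the fingertips stand 73 mm ahead of it and the grasp point (between the pads) lies 54 mm ahead of it; z points along the fingers, y is the direction in which the jaws open and shut (so a half turn about z gives the same grasp; the last joint's range is limited). The gripper opens to 85 mm and grips with 20 to 120 N. Pads are 22 mm wide; open, the fingers measure 114 mm over their backs; the gripper's body (76 mm by 85 mm) begins 54 mm behind the grasp point. The pads swing forward as they close: fully open they stand 13 mm farther back than shut.
Start: joints at [1.204, 0.477, 0.022, 1.555, -0.011, 1.109, -0.083], TCP at [0.173, -0.653, 0.304] pointing down, gripper open.
Joint ranges: [-2.96, 2.96], [-0.34, 2.1], [-1.41, 1.46], [0.24, 2.44], [-1.37, 4.51], [0.17, 1.92], [-2.96, 2.96]. Speed limits (rad/s): [2.39, 2.39, 3.14, 3.14, 3.14, 3.14, 3.14].

## Interface

Orientations are given as a rotation vector (axis times angle).
In Python, from bench import r gives the robot as it stands.
- The arm moves only by the shell command python3 -m handwheel 'ROWS' [FORCE]. ROWS is JSON, a list that holds one entry, the list of rows, each a list of 7 numbers: the shift along the world's x, y, z in m, then the turn, a rotation vector about the world's x, y, z in rad, then the finger opening in m, from 0 to 0.0854. A call has 1 to 10 rows; each row shifts and turns the commanded pose from where the row before left it; what a row does not reach is not made up. A row lasts 1/12 s, in which the tool goes at most 41.7 mm and 7.16 degrees, less where a joint would pass 70% of its speed; a pose out of reach is approached as far as the arm can. A call is refused whole if a number of a shift passes 0.0417 or a number of a turn 0.125, either way. A call with a gripper value outside its range is refused whole. The fingers move at their own pace and stop on an object; FORCE is the grip in N (left out, the last holds). Time passes only in rows, so rows that do not move let the fingers close. It gives the time, the measured TCP pose, the force and the opening at its end, in the units of the state.
- r.get_obs(): the state, without advancing time (a new reading comes with each control period).
- r.grab_frame(name): name is "side" or "top"; returns (picture, depth): 384x512x3 uint8, red, green, blue; 384x512 float32, m along the optical axis (not along the pixel's ray), 0 where there is no reading.
- r.get_calibration(name): a dict with "vertical_fov" (degrees; the focal length in pixels is half the picture's height over the tangent of half this angle, whatever the lens; pixels are square), "cx", "cy" (the principal point, pixels), "k1" (the pictures are not rectified: a ray, as slopes to the right and down, at radius r is drawn at 1 + k1 r^2 times it, then the intrinsics apply), "R" (3x3) and "t" (3): a world point X has camera coordinates R X + t. Camera axes: x right, y down, z forward; pixel columns grow to the right and rows downward; lengths in m; the calibration is good to about 2 mm. A picture is of the moment at which its call begins. get_calibration takes no time and is no camera call.
- r.hand_in(): hands the job in, once; it reports no verdict.
Trained networks look in the newest picture that a camera, given by its name, has taken for a name from the list of things; names that differ only in an ending like _2 or _b are one class to them, and where a whole thing is asked for, a point or a joint stands for the part that bears it (a point fixed in the world has none). Each returns a list of dicts, best first, with "p" (0 to 1); they miss things now and then, are a little off and sometimes report something else, mostly with a low value. They report only what shows in the picture. A call takes as long as a camera call.
- r.masks_of(label, camera): "pixels" (384x512 bool, what is visible of it) and "at" ([column, row] in pixels, amid what is visible of it).
The state is a dict: "clock": time; "joints": joint angles; "qvel": joint speeds; "tau": joint torques, N m; "tcp_pos": TCP position; "orientation": TCP orientation; "contact_force": force on the tool from outside, world axes, zero at the start; "moment": the same for the moment, N m; "grip_width": finger opening in m.
Only numpy, scipy, OpenCV 4.12 (cv2) and the standard library are available. Lean on these libraries where they do the work, as an engineer would, in place of code of your own. Each camera call takes 0.05 s, during which the arm holds its last target.

## Task

Before the grinding wheel is started, clear the deck beside it: sweep the four cut-off glass sprues (the small plain truncated cones, two wide and two slim) through the open mouth of the steel cullet pan until each lies wholly inside it. Only push them gently along the deck with the fingertips, like a hand brushing them up: do not pinch, press on or lift them. Leave the finished castings and the polishing pad where they are.

Things in the scene. Friction and masses are not known exactly. Their poses are not given: they have to be found in the camera images.
- pan: the cullet pan: a dustpan-like steel tray screwed to the deck, fixed. Origin on the deck under its centre. 150 mm deep (its x), 280 mm wide (y), floor 3 mm thick. Open mouth at x = -75 mm. Walls 3 mm thick and 41 mm high over their rolled rims at the back (x = +75 mm) and sides (y = -140, +140 mm). A loop stands out 39 mm behind, screw tabs 22 mm at each side. A few 2 mm thin glass chips lie in it
- pan_mouth (a point): the middle of the front edge of the pan's mouth, at deck height; x points into the pan, as for the pan. A bevelled lip rises here from the deck to the 3 mm floor over the first 16 mm. For the first 30 mm behind this edge the side walls are only 16 mm high, under a rim bead that slopes up to the full height
- sprue1: a cut-off glass sprue, a wide one: a plain truncated cone 44 mm across at the foot, 28 mm at the top, 25 mm high, about 80 g, standing on its flat sawn face on the deck. Origin: centre of its underside
- sprue2: a cut-off glass sprue, a slim one: a plain truncated cone 38 mm across at the foot, 30 mm at the top, 30 mm high, about 80 g, standing on its flat sawn face on the deck. Origin: centre of its underside
- sprue3: a cut-off glass sprue, a wide one: a plain truncated cone 44 mm across at the foot, 28 mm at the top, 25 mm high, about 80 g, standing on its flat sawn face on the deck. Origin: centre of its underside
- sprue4: a cut-off glass sprue, a slim one: a plain truncated cone 38 mm across at the foot, 30 mm at the top, 30 mm high, about 80 g, standing on its flat sawn face on the deck. Origin: centre of its underside
- bell: a finished casting: a glass bell, 52 mm across the foot, 60 mm high. Origin: centre of its underside
- flower: a finished casting: a flat six-petalled glass flower, 56 mm across, 12 mm thick (its middle bead 19 mm high), lying flat. Origin: centre of its underside
- budvase: a finished casting: a small glass bud vase, 44 mm across, 62 mm high, at the far side of the work. Origin: centre of its underside. Beyond it, more than 0.78 m from the robot, stand taller things (a bottle, a jug) that play no part
- pad: a black hand polishing pad, 90 mm (its y, pointing roughly towards or away from the robot) by 55 mm, 27 mm high, lying near the wheel. Origin: centre of its underside

How it is judged:
At the end, for the whole second after the job is handed in: All four sprues lie at rest inside the pan: the middle of each at least 25 mm behind the mouth's front edge (so that the whole sprue is past that edge), between the side and back walls, and its foot less than 30 mm above the deck (x of sprue1 in the frame of pan between -0.05 and 0.075 m and y of sprue1 in the frame of pan between -0.138 and 0.138 m and height (world z) of each of sprue1, sprue2, sprue3, sprue4 below 0.03 m and linear speed of each of sprue1, sprue2, sprue3, sprue4 below 0.02 m/s and x of sprue2 in the frame of pan between -0.05 and 0.075 m and y of sprue2 in the frame of pan between -0.138 and 0.138 m and x of sprue3 in the frame of pan between -0.05 and 0.075 m and y of sprue3 in the frame of pan between -0.138 and 0.138 m and x of sprue4 in the frame of pan between -0.05 and 0.075 m and y of sprue4 in the frame of pan between -0.138 and 0.138 m); the robot touches nothing.
It fails at once if a sprue is lifted off the deck (its foot more than 35 mm up) (height (world z) of any of sprue1, sprue2, sprue3, sprue4 above 0.035 m).
It fails at once if a sprue is gripped or pressed hard by the fingers (more than 30 N) (contact force between the fingers and sprue1 above 30 N or contact force between the fingers and sprue2 above 30 N or contact force between the fingers and sprue3 above 30 N or contact force between the fingers and sprue4 above 30 N).
It fails at once if a casting or the pad is shifted by more than 15 mm or knocked over (distance of any of bell, flower, budvase, pad from where it was at the start of the episode above 0.015 m or angle between any of bell, flower, budvase, pad's own z axis and vertical above 0.4 rad).
It also fails if it takes over 64 s, if anything falls off the work surface, if the arm or the gripper's body presses on something with over 40 N, if the wrist force passes 120 N, or if a joint passes its speed limit or range.

## Working session

There is one attempt and no reset: what is moved stays moved. The work goes in short steps, Python scripts to look and compute and a shell command to move; the robot and the scene stay as the last step left them, time stands still between calls to the robot, and variables do not carry over. Pictures are saved under pics/ and viewed, and the job is handed in when it is done.

```bash
ls; mkdir -p pics
python3 - <<'E'
from bench import r
import cv2
o=r.get_obs(); print({k:o[k] for k in("clock","tcp_pos","orientation","grip_width","contact_force")})
for n in("top","side"):
    p,d=r.grab_frame(n); cv2.imwrite(f"pics/{n}0.png",p[:,:,::-1]); print(n,r.get_calibration(n),d.min(),d.max())
E
```

```text
pics
{'clock': 0.0, 'tcp_pos': array([ 0.17263942, -0.65209293,  0.30292354]), 'orientation': array([-3.11357867e+00, -4.05242400e-01,  5.81699636e-04]), 'grip_width': 0.0853510145360039, 'contact_force': array([-0.48732686,  0.71029783, -0.19303201])}
top {'vertical_fov': 47.676115501929175, 'cx': 259.3872873164403, 'cy': 191.47881839447606, 'k1': 0.0574137446480883, 'R': array([[-0.00182163, -0.99999156,  0.00368278],
       [-0.99586007,  0.00147938, -0.09088748],
       [ 0.09088126, -0.00383309, -0.99585436]]), 't': array([0.05026976, 0.60140368, 0.95115654])} 0.0 1.846074
side {'vertical_fov': 53.14305919174124, 'cx': 254.09835285534655, 'cy': 190.53412509432937, 'k1': 0.011368847578013569, 'R': array([[-0.80860759, -0.58818492, -0.01386564],
       [-0.40976671,  0.57992556, -0.70411476],
       [ 0.42219073, -0.56367086, -0.70995081]]), 't': array([0.49963029, 0.22444332, 0.64983204])} 0.0 3.231392
```

View pics/top0.png

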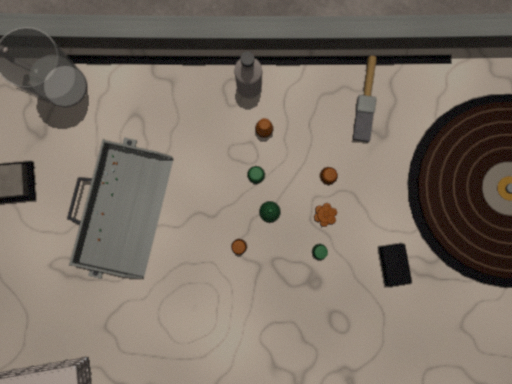

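View pics/side0.png

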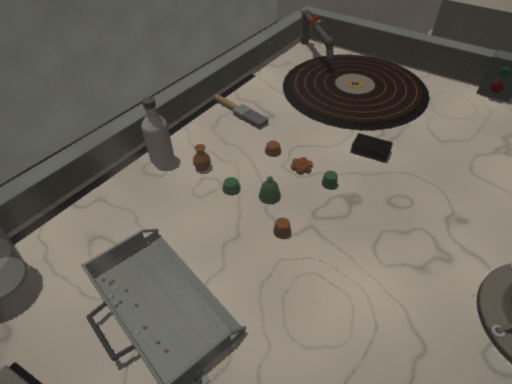

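```bash
cat > h.py <<'E'
import numpy as np, cv2
def pts(cal,d,m=None):
    H,W=d.shape; f=H/2/np.tan(np.radians(cal["vertical_fov"])/2)
    v,u=np.mgrid[:H,:W]; xd=(u-cal["cx"])/f; yd=(v-cal["cy"])/f
    x,y=xd.copy(),yd.copy()
    for _ in range(10):
        s=1+cal["k1"]*(x*x+y*y); x=xd/s; y=yd/s
    P=np.stack([x*d,y*d,d],-1)
    return (P-cal["t"])@cal["R"]
def proj(cal,X,H=384):
    f=H/2/np.tan(np.radians(cal["vertical_fov"])/2)
    c=np.asarray(X)@cal["R"].T+cal["t"]; x=c[...,0]/c[...,2]; y=c[...,1]/c[...,2]; s=1+cal["k1"]*(x*x+y*y)
    return np.stack([x*s*f+cal["cx"],y*s*f+cal["cy"]],-1)
E
python3 - <<'E'
from bench import r
from h import *
cal=r.get_calibration("top"); p,d=r.grab_frame("top"); P=pts(cal,d)
np.savez("f0.npz",p=p,d=d,P=P)
for l in ("pan","sprue1","sprue2","bell","flower","budvase","pad"):
    for m in r.masks_of(l,"top")[:5]:
        k=m["pixels"]&(d>0); q=P[k]
        if len(q)==0: print(l,m["p"]);continue
        t=q[q[:,2]>0.005] if (q[:,2]>.005).sum()>5 else q
        print(l,round(m["p"],2),m["at"],k.sum(),"min",q.min(0).round(3),"max",q.max(0).round(3),"mean",t.mean(0).round(3))
E
```

```text
pan 0.78 [123.2, 212.5] 10288 min [ 0.408  0.247 -0.005] max [0.729 0.487 0.047] mean [0.567 0.383 0.018]
pan 0.41 [397.0, 261.5] 1160 min [ 0.39  -0.287 -0.002] max [ 0.488 -0.219  0.033] mean [ 0.439 -0.25   0.026]
sprue1 0.68 [324.7, 177.7] 256 min [ 0.62  -0.129 -0.002] max [ 0.661 -0.09   0.03 ] mean [ 0.639 -0.107  0.022]
sprue1 0.65 [255.5, 176.8] 253 min [ 0.623  0.038 -0.   ] max [0.661 0.078 0.031] mean [0.641 0.058 0.022]
sprue1 0.61 [317.2, 251.1] 263 min [ 0.445 -0.108 -0.003] max [ 0.486 -0.068  0.035] mean [ 0.468 -0.084  0.026]
sprue1 0.47 [238.6, 248.2] 228 min [ 0.458  0.078 -0.003] max [0.497 0.114 0.034] mean [0.479 0.095 0.027]
sprue2 0.68 [324.7, 177.7] 256 min [ 0.62  -0.129 -0.002] max [ 0.661 -0.09   0.03 ] mean [ 0.639 -0.107  0.022]
sprue2 0.65 [255.5, 176.8] 253 min [ 0.623  0.038 -0.   ] max [0.661 0.078 0.031] mean [0.641 0.058 0.022]
sprue2 0.61 [317.2, 251.1] 263 min [ 0.445 -0.108 -0.003] max [ 0.486 -0.068  0.035] mean [ 0.468 -0.084  0.026]
sprue2 0.47 [238.6, 248.2] 228 min [ 0.458  0.078 -0.003] max [0.497 0.114 0.034] mean [0.479 0.095 0.027]
bell 0.75 [269.4, 213.9] 360 min [0.533 0.002 0.001] max [0.582 0.048 0.063] mean [0.556 0.026 0.033]
flower 0.79 [327.0, 214.6] 366 min [ 0.526 -0.123 -0.002] max [ 0.576 -0.075  0.023] mean [ 0.551 -0.1    0.012]
budvase 0.61 [264.5, 128.7] 297 min [ 0.727  0.017 -0.002] max [0.777 0.059 0.066] mean [0.743 0.039 0.044]
pad 0.88 [395.1, 263.6] 1127 min [ 0.393 -0.29  -0.003] max [ 0.488 -0.221  0.033] mean [ 0.441 -0.249  0.026]
```

Run:
```python
from h import *
f=np.load("f0.npz"); P=f["P"]; d=f["d"]
for n,(x,y) in dict(A=(.64,-.108),B=(.641,.058),C=(.468,-.086),D=(.479,.095)).items():
    k=(np.hypot(P[...,0]-x,P[...,1]-y)<.035)&(d>0); q=P[k]; zt=np.percentile(q[q[:,2]>.012][:,2],85)
    t=q[q[:,2]>zt-.005][:,:2].astype(np.float32); c,rad=cv2.minEnclosingCircle(t); print(n,zt.round(4),len(t),t.mean(0).round(4),np.round(c,4),round(rad,4))
# pan floor & walls
k=(P[...,1]>.2)&(P[...,1]<.52)&(P[...,0]>.38)&(P[...,0]<.75)&(d>0)
q=P[k]; w=q[(q[:,2]>.034)&(q[:,2]<.05)][:,:2].astype(np.float32)
print(len(w)); 
# save mask image of heights
H=np.clip(P[...,2]*5000,0,255).astype(np.uint8); H[d==0]=0
cv2.imwrite("pics/h0.png",cv2.resize(H[120:300,50:200],None,fx=4,fy=4,interpolation=0)[:600,:600])
from scipy.optimize import least_squares, minimize
# back wall + side walls: points near model segments
def cost(p):
    c,s=np.cos(p[2]),np.sin(p[2]); D=w-p[:2]; X=D@[c,s]; Y=D@[-s,c]
    db=np.hypot(X-.0735,np.maximum(abs(Y)-.1385,0)); ds=np.hypot(abs(Y)-.1385,np.maximum(np.maximum(-.045-X,X-.0735),0))
    return np.minimum(np.minimum(db,ds),.008)
best=min((minimize(lambda p:(cost(p)**2).sum(),[x,y,a],method="Nelder-Mead",options=dict(maxiter=2000,xatol=1e-5,fatol=1e-9)) for x in(.55,.57,.585) for y in(.35,.37,.39) for a in(1.2,1.3,1.4)),key=lambda s:s.fun)
print(best.x,np.sqrt(best.fun/len(w)))
x,y,a=best.x;print("mouth",x-.075*np.cos(a),y-.075*np.sin(a))
```

```text
A 0.0271 164 [ 0.6403 -0.1092] [ 0.6404 -0.1096] 0.0172
B 0.027 162 [0.6429 0.0573] [0.6433 0.0576] 0.0169
C 0.0319 147 [ 0.4676 -0.0862] [ 0.4678 -0.0865] 0.0153
D 0.0323 142 [0.4788 0.096 ] [0.4785 0.0965] 0.0152
817
[0.56292824 0.35486067 1.34500974] 0.002390730589398123
mouth 0.5461377574146457 0.2817642963697776
```

View pics/h0.png

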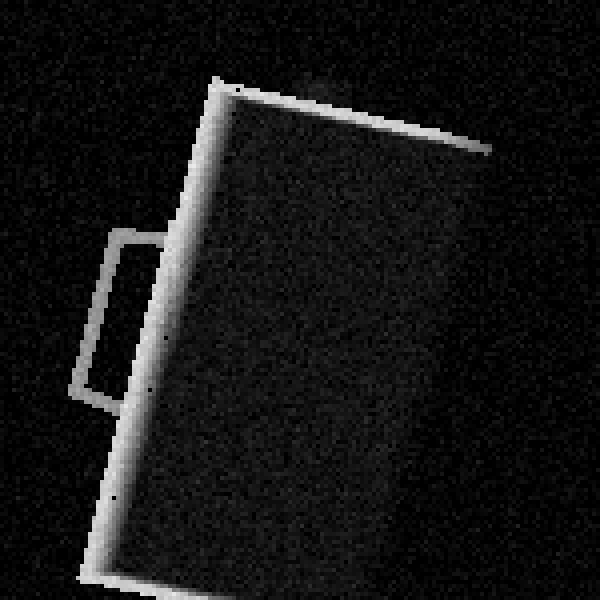

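```bash
python3 -m handwheel '[[[0.015,0.034,0,0,0,0.11,0.024],[0.015,0.034,0,0,0,0.11,0.024],[0.015,0.034,0,0,0,0.11,0.024],[0.015,0.034,0,0,0,0.11,0.024],[0.015,0.034,0,0,0,0.11,0.024],[0.015,0.034,0,0,0,0.11,0.024],[0.015,0.034,0,0,0,0.11,0.024],[0.015,0.034,0,0,0,0.11,0.024],[0.015,0.034,0,0,0,0.11,0.024],[0.015,0.034,0,0,0,0.117,0.024]]]' 20
python3 -m handwheel '[[[0.015,0.034,0,0,0,0,0.024],[0.015,0.034,0,0,0,0,0.024],[0.015,0.034,0,0,0,0,0.024],[0.015,0.034,0,0,0,0,0.024],[0.015,0.034,0,0,0,0,0.024],[0.015,0.034,0,0,0,0,0.024],[0.015,0.034,0,0,0,0,0.024],[0.015,0.034,0,0,0,0,0.024],[0,0,0,0,0,0,0.024],[0,0,0,0,0,0,0.024]]]'
```

```text
clock: 1.33
tcp_pos: [0.3231, -0.3109, 0.3042]
orientation: [2.431, 1.988, -0.0]
contact_force: [1.1, 0.3, -0.5]
grip_width: 0.024
clock: 2.17
tcp_pos: [0.4434, -0.0385, 0.3042]
orientation: [2.432, 1.988, 0.002]
contact_force: [-0.6, -0.8, 0.2]
grip_width: 0.0239
```

```bash
python3 -m handwheel '[[[0.008,0.025,-0.02,0,0,0,0.024],[0.008,0.025,-0.02,0,0,0,0.024],[0.007,0.026,-0.02,0,0,0,0.024],[0,0,-0.03,0,0,0,0.024],[0,0,-0.03,0,0,0,0.024],[0,0,-0.03,0,0,0,0.024],[0,0,-0.03,0,0,0,0.024],[0,0,-0.02,0,0,0,0.024],[0,0,-0.01,0,0,0,0.024],[0,0,0,0,0,0,0.024]]]'
python3 - <<'E'
from bench import r
import cv2
from h import *
for n in("top","side"):
    p,d=r.grab_frame(n); cv2.imwrite(f"pics/{n}1.png",p[:,:,::-1])
P=pts(r.get_calibration("side"),d); k=(d>0)&(np.hypot(P[...,0]-.4665,P[...,1]-.037)<.035)&(P[...,2]>.006)
q=P[k]; print(len(q),np.percentile(q[:,2],[0,1,3,10,50]))
E
```

```text
clock: 3.0
tcp_pos: [0.4645, 0.034, 0.0922]
orientation: [-2.437, -1.98, 0.006]
contact_force: [-0.6, 1.4, 0.2]
grip_width: 0.0237
2788 [0.01979095 0.02862588 0.0365057  0.06758771 0.2398237 ]
```

View pics/side1.png

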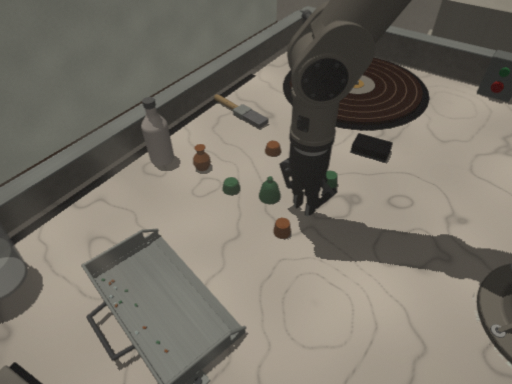

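View pics/top1.png

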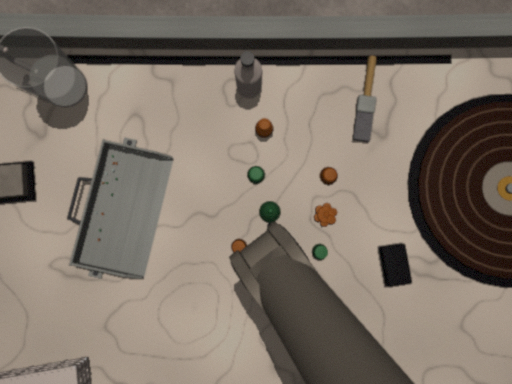

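```bash
python3 -m handwheel '[[[0.0015,0.007,-0.006,0,0,0,0.024],[0.0015,0.007,-0.005,0,0,0,0.024],[0.0015,0.007,0,0,0,0,0.024],[0.001,0.005,0,0,0,0,0.024],[0.001,0.004,0,0,0,0,0.024],[0.001,0.004,0,0,0,0,0.024],[0.001,0.004,0,0,0,0,0.024],[0.001,0.004,0,0,0,0,0.024],[0.001,0.005,0,0,0,0,0.024],[0.001,0.006,0,0,0,0,0.024]]]'
python3 -m handwheel '[[[0.0017,0.008,0,0,0,0,0.024],[0.0017,0.008,0,0,0,0,0.024],[0.0017,0.008,0,0,0,0,0.024],[0.0017,0.008,0,0,0,0,0.024],[0.0017,0.008,0,0,0,0,0.024],[0.0017,0.008,0,0,0,0,0.024],[0.0017,0.008,0,0,0,0,0.024],[0.0017,0.008,0,0,0,0,0.024],[0.0017,0.008,0,0,0,0,0.024],[0.0017,0.008,0,0,0,0,0.024]]]'
python3 - <<'E'
from bench import r
import cv2
for n in("top","side"):
    p,d=r.grab_frame(n); cv2.imwrite(f"pics/{n}2.png",p[100:384,100:400,::-1] if n=="side" else p[:,:,::-1])
E
```

```text
clock: 3.93
tcp_pos: [0.4773, 0.0884, 0.0829]
orientation: [2.438, 1.981, -0.001]
contact_force: [1.3, -0.5, 0.8]
grip_width: 0.0238
clock: 4.77
tcp_pos: [0.4944, 0.1693, 0.0829]
orientation: [2.437, 1.982, 0.0]
contact_force: [1.0, -0.2, 0.3]
grip_width: 0.024
```

View pics/side2.png

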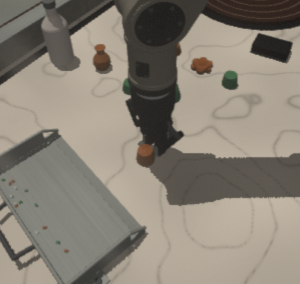

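```bash
python3 -m handwheel '[[[0.0018,0.0085,0,0,0,0,0.024],[0.0018,0.0085,0,0,0,0,0.024],[0.0018,0.0085,0,0,0,0,0.024],[0.0018,0.0085,0,0,0,0,0.024],[0.0018,0.0085,0,0,0,0,0.024],[0.0018,0.0085,0,0,0,0,0.024],[0.0018,0.0085,0,0,0,0,0.024],[0.0018,0.0085,0,0,0,0,0.024],[0.0018,0.0085,0,0,0,0,0.024],[0.0018,0.0085,0,0,0,0,0.024]]]'
python3 - <<'E'
from bench import r
import cv2
for n in("top","side"):
    p,d=r.grab_frame(n); cv2.imwrite(f"pics/{n}3.png",p[100:384,50:400,::-1] if n=="side" else p[:,:,::-1])
E
```

```text
clock: 5.7
tcp_pos: [0.5124, 0.2543, 0.0829]
orientation: [2.437, 1.982, -0.0]
contact_force: [0.2, -1.2, -0.4]
grip_width: 0.0242
```

View pics/side3.png

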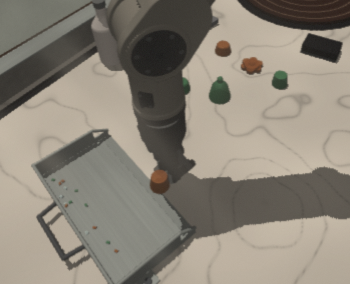

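```bash
python3 -m handwheel '[[[0.0018,0.0085,0,0,0,0,0.024],[0.0018,0.0085,0,0,0,0,0.024],[0.0018,0.0085,0,0,0,0,0.024],[0.0018,0.0085,0,0,0,0,0.024],[0.0018,0.0085,0,0,0,0,0.024],[0.0018,0.0085,0,0,0,0,0.024],[0.0018,0.0085,0,0,0,0,0.024],[0.0018,0.0085,0,0,0,0,0.024],[0.0015,0.007,0,0,0,0,0.024],[0.001,0.004,0,0,0,0,0.024]]]'
python3 -m handwheel '[[[0,-0.01,0,0,0,0,0.024],[-0.003,-0.015,0,0,0,0,0.024],[-0.003,-0.015,0.01,0,0,0,0.024],[0,-0.02,0.03,0,0,0,0.024]]]'
python3 - <<'E'
from bench import r
import cv2
for n in("top","side"):
    p,d=r.grab_frame(n); cv2.imwrite(f"pics/{n}4.png",p[100:384,50:400,::-1] if n=="side" else p[:,:,::-1])
E
```

```text
clock: 6.63
tcp_pos: [0.5292, 0.334, 0.0829]
orientation: [-2.436, -1.983, -0.001]
contact_force: [-0.8, -1.0, 0.4]
grip_width: 0.0243
clock: 6.97
tcp_pos: [0.5203, 0.2703, 0.1196]
orientation: [-2.434, -1.983, 0.012]
contact_force: [1.2, -0.7, 1.4]
grip_width: 0.0241
```

View pics/side4.png

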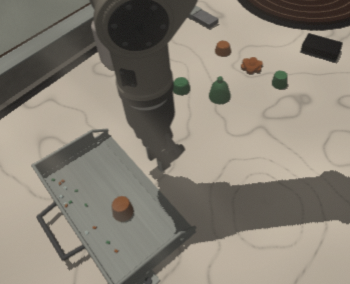

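View pics/top4.png

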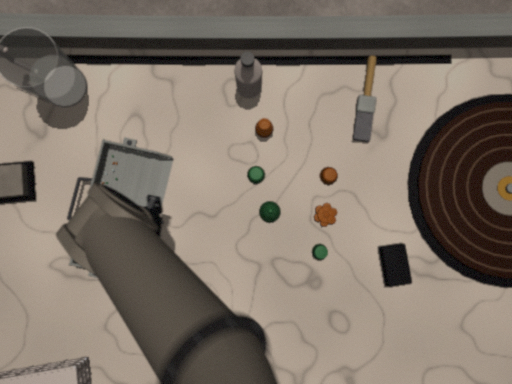

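```bash
python3 -m handwheel '[[[0,0,0.035,0,0,0,0.024],[0.014,-0.03,0.01,0,0,0.07,0.024],[0.014,-0.03,0,0,0,0.07,0.024],[0.014,-0.03,0,0,0,0.06,0.024],[0.014,-0.03,0,0,0,0,0.024],[0.014,-0.03,0,0,0,0,0.024],[0.014,-0.03,0,0,0,0,0.024],[0.014,-0.03,0,0,0,0,0.024],[0.014,-0.03,0,0,0,0,0.024],[0.011,-0.033,0,0,0,0,0.024]]]'
python3 -m handwheel '[[[0,0,-0.02,0,0,0,0.024],[0,0,-0.03,0,0,0,0.024],[0,0,-0.02,0,0,0,0.024],[0,0,-0.006,0,0,0,0.024],[0,0,0,0,0,0,0.024]]]'
```

```text
clock: 7.9
tcp_pos: [0.6467, -0.0022, 0.1677]
orientation: [2.227, 2.216, 0.001]
contact_force: [0.7, 0.4, 0.7]
grip_width: 0.0241
clock: 8.32
tcp_pos: [0.6447, -0.0011, 0.0899]
orientation: [-2.225, -2.214, 0.005]
contact_force: [0.2, 0.1, 0.2]
grip_width: 0.024
```

```bash
python3 -m handwheel '[[[-0.001,0.006,-0.004,0,0,0,0.024],[-0.0005,0.008,-0.004,0,0,0,0.024],[0,0.006,0,0,0,0,0.024],[0,0.004,0,0,0,0,0.024],[0,0.004,0,0,0,0,0.024],[0,0.004,0,0,0,0,0.024],[0,0.004,0,0,0,0,0.024],[0,0.004,0,0,0,0,0.024],[0,0.006,0,0,0,0,0.024],[0,0.008,0,0,0,0,0.024]]]'
python3 -m handwheel '[[[0,0.009,0,0,0,0,0.024],[0,0.009,0,0,0,0,0.024],[0,0.009,0,0,0,0,0.024],[0,0.009,0,0,0,0,0.024],[0,0.009,0,0,0,0,0.024],[0,0.009,0,0,0,0,0.024],[0,0.009,0,0,0,0,0.024],[0,0.009,0,0,0,0,0.024],[0,0.009,0,0,0,0,0.024],[0,0.009,0,0,0,0,0.024]]]'
python3 - <<'E'
from bench import r
import cv2
for n in("top","side"):
    p,d=r.grab_frame(n); cv2.imwrite(f"pics/{n}5.png",p[50:384,50:400,::-1] if n=="side" else p[:,:,::-1])
E
```

```text
clock: 9.15
tcp_pos: [0.6449, 0.053, 0.084]
orientation: [2.228, 2.214, -0.001]
contact_force: [-0.5, -1.5, 0.7]
grip_width: 0.0237
clock: 9.98
tcp_pos: [0.6446, 0.1444, 0.0839]
orientation: [-2.227, -2.216, 0.0]
contact_force: [0.2, -0.3, 0.9]
grip_width: 0.024
```

View pics/side5.png

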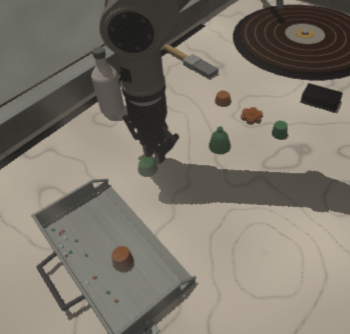

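```bash
python3 -m handwheel '[[[0,0.0085,0,0,0,0,0.024],[0,0.0085,0,0,0,0,0.024],[0,0.0085,0,0,0,0,0.024],[0,0.0085,0,0,0,0,0.024],[0,0.0085,0,0,0,0,0.024],[0,0.0085,0,0,0,0,0.024],[0,0.0085,0,0,0,0,0.024],[0,0.0085,0,0,0,0,0.024],[0,0.0085,0,0,0,0,0.024],[0,0.0085,0,0,0,0,0.024]]]'
python3 -m handwheel '[[[0,0.0085,0,0,0,0,0.024],[0,0.0085,0,0,0,0,0.024],[0,0.0085,0,0,0,0,0.024],[0,0.0085,0,0,0,0,0.024],[0,0.0085,0,0,0,0,0.024],[0,0.0085,0,0,0,0,0.024],[0,0.0085,0,0,0,0,0.024],[0,0.0085,0,0,0,0,0.024],[0,0.008,0,0,0,0,0.024],[0,0.005,0,0,0,0,0.024]]]'
python3 -m handwheel '[[[0,-0.01,0,0,0,0,0.024],[0,-0.015,0,0,0,0,0.024],[0,-0.02,0.01,0,0,0,0.024],[0,-0.02,0.03,0,0,0,0.024]]]'
python3 - <<'E'
from bench import r
import cv2
for n in("top","side"):
    p,d=r.grab_frame(n); cv2.imwrite(f"pics/{n}6.png",p[50:384,50:400,::-1] if n=="side" else p[:,:,::-1])
E
```

```text
clock: 10.92
tcp_pos: [0.6447, 0.2292, 0.0839]
orientation: [2.227, 2.216, -0.0]
contact_force: [-0.1, 0.3, 1.0]
grip_width: 0.0237
clock: 11.75
tcp_pos: [0.6443, 0.3111, 0.0839]
orientation: [-2.225, -2.216, -0.001]
contact_force: [-0.2, 0.2, 0.6]
grip_width: 0.0241
clock: 12.08
tcp_pos: [0.6423, 0.2399, 0.1194]
orientation: [-2.227, -2.214, 0.014]
contact_force: [-0.4, -0.7, -0.6]
grip_width: 0.0241
```

View pics/side6.png

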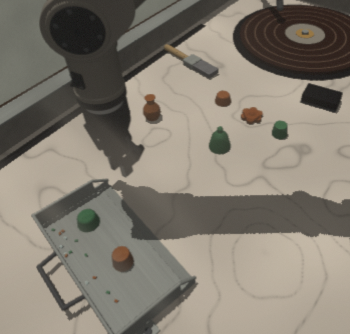

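```bash
python3 -m handwheel '[[[0,-0.02,0.035,0,0,0.055,0.024],[0,-0.035,0.01,0,0,0.05,0.024],[0,-0.04,0,0,0,0,0.024],[0,-0.04,0,0,0,0,0.024],[0,-0.04,0,0,0,0,0.024],[0,-0.04,0,0,0,0,0.024],[0,-0.04,0,0,0,0,0.024],[0,-0.04,0,0,0,0,0.024],[0,-0.04,0,0,0,0,0.024],[0.002,-0.04,0,0,0,0,0.024]]]'
python3 -m handwheel '[[[0.001,-0.034,0,0,0,0,0.024],[0,0,-0.02,0,0,0,0.024],[0,0,-0.03,0,0,0,0.024],[0,0,-0.02,0,0,0,0.024],[0,0,-0.006,0,0,0,0.024],[0,0,0,0,0,0,0.024]]]'
```

```text
clock: 13.02
tcp_pos: [0.6451, -0.1344, 0.1686]
orientation: [-2.11, -2.328, 0.002]
contact_force: [1.5, 0.4, 0.1]
grip_width: 0.024
clock: 13.52
tcp_pos: [0.6457, -0.1656, 0.0908]
orientation: [-2.107, -2.326, 0.004]
contact_force: [0.1, 0.6, 0.0]
grip_width: 0.0239
```

```bash
python3 -m handwheel '[[[-0.0006,0.006,-0.004,0,0,0,0.024],[-0.0008,0.007,-0.004,0,0,0,0.024],[-0.0006,0.006,0,0,0,0,0.024],[-0.0004,0.004,0,0,0,0,0.024],[-0.0004,0.004,0,0,0,0,0.024],[-0.0004,0.004,0,0,0,0,0.024],[-0.0004,0.004,0,0,0,0,0.024],[-0.0004,0.004,0,0,0,0,0.024],[-0.0006,0.006,0,0,0,0,0.024],[-0.0008,0.008,0,0,0,0,0.024]]]'
python3 -m handwheel '[[[-0.001,0.009,0,0,0,0,0.024],[-0.001,0.009,0,0,0,0,0.024],[-0.001,0.009,0,0,0,0,0.024],[-0.001,0.009,0,0,0,0,0.024],[-0.001,0.009,0,0,0,0,0.024],[-0.001,0.009,0,0,0,0,0.024],[-0.001,0.009,0,0,0,0,0.024],[-0.001,0.009,0,0,0,0,0.024],[-0.001,0.009,0,0,0,0,0.024],[-0.001,0.009,0,0,0,0,0.024]]]'
python3 - <<'E'
from bench import r
import cv2
for n in("top","side"):
    p,d=r.grab_frame(n); cv2.imwrite(f"pics/{n}7.png",p[50:384,50:400,::-1] if n=="side" else p[:,:,::-1])
E
```

```text
clock: 14.35
tcp_pos: [0.6424, -0.112, 0.0851]
orientation: [2.109, 2.328, -0.0]
contact_force: [0.1, -1.9, 1.5]
grip_width: 0.0239
clock: 15.18
tcp_pos: [0.6321, -0.0207, 0.0849]
orientation: [-2.108, -2.33, 0.0]
contact_force: [0.2, -1.6, 1.9]
grip_width: 0.0239
```

View pics/side7.png

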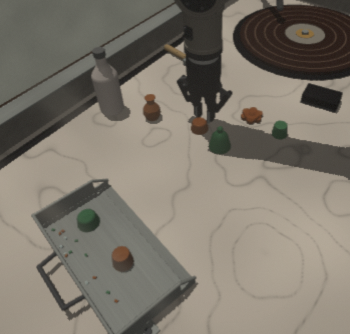

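View pics/top7.png

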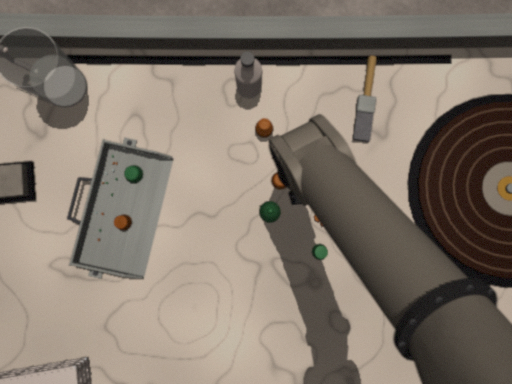

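```bash
python3 -m handwheel '[[[-0.001,0.009,0,0,0,0,0.024],[-0.001,0.009,0,0,0,0,0.024],[-0.001,0.009,0,0,0,0,0.024],[-0.001,0.009,0,0,0,0,0.024],[-0.001,0.009,0,0,0,0,0.024],[-0.001,0.009,0,0,0,0,0.024],[-0.001,0.009,0,0,0,0,0.024],[-0.001,0.009,0,0,0,0,0.024],[-0.001,0.009,0,0,0,0,0.024],[-0.001,0.009,0,0,0,0,0.024]]]'
python3 -m handwheel '[[[-0.001,0.009,-0.001,0,0,0,0.024],[-0.001,0.009,0,0,0,0,0.024],[-0.001,0.009,0,0,0,0,0.024],[-0.001,0.009,0,0,0,0,0.024],[-0.001,0.009,0,0,0,0,0.024],[-0.001,0.009,0,0,0,0,0.024],[-0.001,0.009,0,0,0,0,0.024],[-0.001,0.009,0,0,0,0,0.024],[-0.001,0.009,0,0,0,0,0.024],[-0.001,0.009,0,0,0,0,0.024]]]'
python3 - <<'E'
from bench import r
import cv2
for n in("top","side"):
    p,d=r.grab_frame(n); cv2.imwrite(f"pics/{n}8.png",p[50:384,50:400,::-1] if n=="side" else p[:,:,::-1])
E
```

```text
clock: 16.12
tcp_pos: [0.6221, 0.0694, 0.0849]
orientation: [2.108, 2.33, -0.0]
contact_force: [0.2, -0.6, 0.3]
grip_width: 0.0241
clock: 16.95
tcp_pos: [0.6122, 0.1593, 0.0839]
orientation: [2.108, 2.329, 0.0]
contact_force: [0.2, -1.2, 1.6]
grip_width: 0.0241
```

View pics/side8.png

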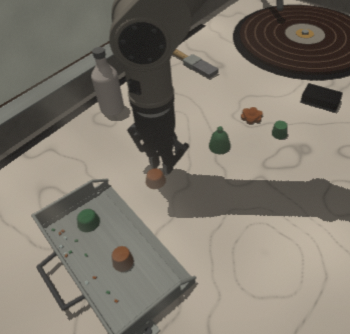

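```bash
python3 -m handwheel '[[[-0.001,0.0085,0,0,0,0,0.024],[-0.001,0.0085,0,0,0,0,0.024],[-0.001,0.0085,0,0,0,0,0.024],[-0.001,0.0085,0,0,0,0,0.024],[-0.001,0.0085,0,0,0,0,0.024],[-0.001,0.0085,0,0,0,0,0.024],[-0.001,0.0085,0,0,0,0,0.024],[-0.001,0.0085,0,0,0,0,0.024],[-0.001,0.0085,0,0,0,0,0.024],[-0.001,0.0085,0,0,0,0,0.024]]]'
python3 -m handwheel '[[[-0.001,0.0085,0,0,0,0,0.024],[-0.001,0.0085,0,0,0,0,0.024],[-0.001,0.0085,0,0,0,0,0.024],[-0.001,0.0085,0,0,0,0,0.024],[-0.001,0.0085,0,0,0,0,0.024],[-0.001,0.0085,0,0,0,0,0.024],[-0.001,0.008,0,0,0,0,0.024],[0,0.006,0,0,0,0,0.024],[0,0.004,0,0,0,0,0.024]]]'
python3 -m handwheel '[[[0.001,-0.01,0,0,0,0,0.024],[0.002,-0.015,0,0,0,0,0.024],[0.002,-0.02,0.01,0,0,0,0.024],[0,-0.02,0.03,0,0,0,0.024]]]'
python3 - <<'E'
from bench import r
import cv2
for n in("top","side"):
    p,d=r.grab_frame(n); cv2.imwrite(f"pics/{n}9.png",p[50:384,50:400,::-1] if n=="side" else p[:,:,::-1])
E
```

```text
clock: 17.88
tcp_pos: [0.6022, 0.2442, 0.0839]
orientation: [2.108, 2.329, -0.0]
contact_force: [0.4, -1.3, 1.2]
grip_width: 0.0241
clock: 18.63
tcp_pos: [0.5949, 0.3138, 0.0839]
orientation: [-2.106, -2.33, -0.001]
contact_force: [0.3, -0.3, 0.7]
grip_width: 0.024
clock: 18.97
tcp_pos: [0.5986, 0.2428, 0.1199]
orientation: [-2.108, -2.327, 0.013]
contact_force: [0.4, -0.7, -0.2]
grip_width: 0.0238
```

View pics/side9.png

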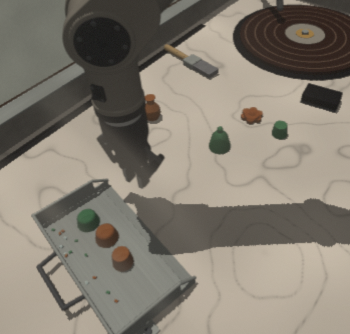

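```bash
python3 -m handwheel '[[[0,-0.01,0.035,0,0,0,0.024],[-0.012,-0.034,0.01,0,0,-0.05,0.024],[-0.013,-0.038,0,0,0,-0.05,0.024],[-0.013,-0.038,0,0,0,-0.028,0.024],[-0.013,-0.038,0,0,0,0,0.024],[-0.013,-0.038,0,0,0,0,0.024],[-0.013,-0.038,0,0,0,0,0.024],[-0.013,-0.038,0,0,0,0,0.024],[-0.013,-0.038,0,0,0,0,0.024],[-0.013,-0.038,0,0,0,0,0.024]]]'
python3 -m handwheel '[[[-0.013,-0.035,0,0,0,0,0.024],[-0.003,-0.005,0,0,0,0,0.024],[0,0,-0.02,0,0,0,0.024],[0,0,-0.03,0,0,0,0.024],[0,0,-0.02,0,0,0,0.024],[0,0,-0.006,0,0,0,0.024],[0,0,0,0,0,0,0.024]]]'
python3 - <<'E'
from bench import r
import cv2
p,d=r.grab_frame("side"); cv2.imwrite(f"pics/side10.png",p[50:384,100:500,::-1])
E
```

```text
clock: 19.9
tcp_pos: [0.4825, -0.1037, 0.1688]
orientation: [2.254, 2.188, -0.001]
contact_force: [1.8, -0.6, -0.8]
grip_width: 0.0239
clock: 20.48
tcp_pos: [0.4668, -0.141, 0.0916]
orientation: [-2.251, -2.187, 0.003]
contact_force: [-0.2, 0.3, -0.4]
grip_width: 0.0238
```

View pics/side10.png

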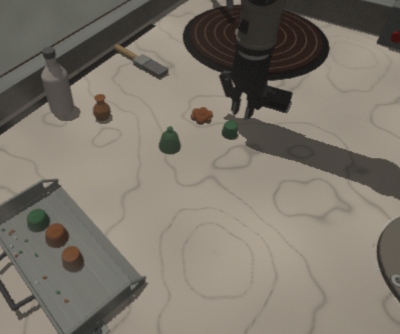

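```bash
python3 -m handwheel '[[[0,0.006,-0.004,0,0,0,0.024],[0,0.006,-0.004,0,0,0,0.024],[0,0.006,0,0,0,0,0.024],[0.0002,0.004,0,0,0,0,0.024],[0.0001,0.004,0,0,0,0,0.024],[0.0001,0.004,0,0,0,0,0.024],[0.0001,0.004,0,0,0,0,0.024],[0.0001,0.004,0,0,0,0,0.024],[0.0001,0.006,0,0,0,0,0.024],[0.0002,0.008,0,0,0,0,0.024]]]'
python3 -m handwheel '[[[0.0002,0.009,0,0,0,0,0.024],[0.0002,0.009,0,0,0,0,0.024],[0.0002,0.009,0,0,0,0,0.024],[0.0002,0.009,0,0,0,0,0.024],[0.0002,0.009,0,0,0,0,0.024],[0.0002,0.009,0,0,0,0,0.024],[0.0002,0.009,0,0,0,0,0.024],[0.0002,0.009,0,0,0,0,0.024],[0.0002,0.009,0,0,0,0,0.024],[0.0002,0.009,0,0,0,0,0.024]]]'
python3 - <<'E'
from bench import r
import cv2
p,d=r.grab_frame("side"); cv2.imwrite(f"pics/side11.png",p[50:384,100:500,::-1])
E
```

```text
clock: 21.37
tcp_pos: [0.4692, -0.0885, 0.0849]
orientation: [2.253, 2.189, -0.0]
contact_force: [0.0, -0.5, -0.4]
grip_width: 0.024
clock: 22.2
tcp_pos: [0.4711, 0.0023, 0.0849]
orientation: [2.252, 2.19, -0.0]
contact_force: [0.3, -1.7, 0.3]
grip_width: 0.0243
```

View pics/side11.png

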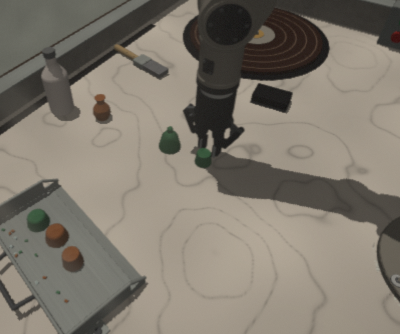

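```bash
python3 -m handwheel '[[[0.0002,0.009,-0.001,0,0,0,0.024],[0.0002,0.009,0,0,0,0,0.024],[0.0002,0.009,0,0,0,0,0.024],[0.0002,0.009,0,0,0,0,0.024],[0.0002,0.009,0,0,0,0,0.024],[0.0002,0.009,0,0,0,0,0.024],[0.0002,0.009,0,0,0,0,0.024],[0.0002,0.009,0,0,0,0,0.024],[0.0002,0.009,0,0,0,0,0.024],[0.0002,0.009,0,0,0,0,0.024]]]'
python3 -m handwheel '[[[0.0002,0.009,0,0,0,0,0.024],[0.0002,0.009,0,0,0,0,0.024],[0.0002,0.009,0,0,0,0,0.024],[0.0002,0.009,0,0,0,0,0.024],[0.0002,0.009,0,0,0,0,0.024],[0.0002,0.009,0,0,0,0,0.024],[0.0002,0.009,0,0,0,0,0.024],[0.0002,0.009,0,0,0,0,0.024],[0.0002,0.009,0,0,0,0,0.024],[0.0002,0.009,0,0,0,0,0.024]]]'
python3 - <<'E'
from bench import r
import cv2
p,d=r.grab_frame("side"); cv2.imwrite(f"pics/side12.png",p[50:384,100:500,::-1])
E
```

```text
clock: 23.08
tcp_pos: [0.4731, 0.0924, 0.0839]
orientation: [-2.252, -2.19, 0.0]
contact_force: [-0.0, -1.1, 0.9]
grip_width: 0.0237
clock: 23.92
tcp_pos: [0.4751, 0.1824, 0.0839]
orientation: [2.252, 2.19, -0.0]
contact_force: [-0.1, -0.8, 0.7]
grip_width: 0.024
```

View pics/side12.png

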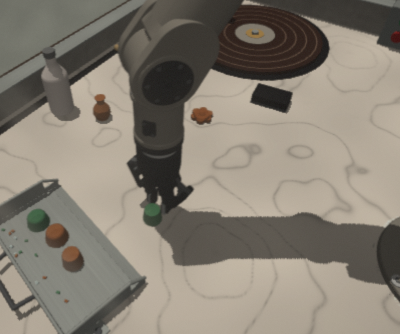

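```bash
python3 -m handwheel '[[[0.0002,0.0085,0,0,0,0,0.024],[0.0002,0.0085,0,0,0,0,0.024],[0.0002,0.0085,0,0,0,0,0.024],[0.0002,0.0085,0,0,0,0,0.024],[0.0002,0.0085,0,0,0,0,0.024],[0.0002,0.0085,0,0,0,0,0.024],[0.0002,0.0085,0,0,0,0,0.024],[0.0002,0.0085,0,0,0,0,0.024],[0.0002,0.0085,0,0,0,0,0.024],[0.0002,0.0085,0,0,0,0,0.024]]]'
python3 -m handwheel '[[[0.0002,0.0085,0,0,0,0,0.024],[0.0002,0.0085,0,0,0,0,0.024],[0.0002,0.0085,0,0,0,0,0.024],[0.0002,0.0085,0,0,0,0,0.024],[0.0002,0.0085,0,0,0,0,0.024],[0.0002,0.0085,0,0,0,0,0.024],[0.0002,0.0085,0,0,0,0,0.024],[0,0.006,0,0,0,0,0.024],[0,0.004,0,0,0,0,0.024]]]'
python3 -m handwheel '[[[0,-0.01,0,0,0,0,0.024],[0,-0.015,0,0,0,0,0.024],[0,-0.02,0.01,0,0,0,0.024],[0,-0.02,0.03,0,0,0,0.024],[0,-0.02,0.03,0,0,0,0.024],[0,-0.03,0.02,0,0,0,0.024],[0,-0.04,0,0,0,0,0.024],[0,-0.04,0,0,0,0,0.024],[0,-0.04,0,0,0,0,0.024],[0,-0.04,0,0,0,0,0.024]]]'
python3 -m handwheel '[[[0,-0.04,0.01,0,0,0,0.024],[0,-0.04,0.01,0,0,0,0.024],[0,-0.04,0.01,0,0,0,0.024],[0,-0.04,0.01,0,0,0,0.024],[0,-0.04,0,0,0,0,0.024],[0,-0.04,0,0,0,0,0.024],[0,-0.04,0,0,0,0,0.024],[0,-0.03,0,0,0,0,0.024],[0,0,0,0,0,0,0.024],[0,0,0,0,0,0,0.024]]]'
python3 - <<'E'
from bench import r
from h import *
for n in("top","side"):
    p,d=r.grab_frame(n); cv2.imwrite(f"pics/{n}13.png",p[:,:,::-1])
    P=pts(r.get_calibration(n),d); e=np.array([.2239,.9746])
    for l in ("sprue1","bell","flower","budvase","pad"):
        for m in r.masks_of(l,n)[:5]:
            k=m["pixels"]&(d>0); q=P[k]; q=q[q[:,2]>.01]
            if len(q)<5: continue
            D=q.mean(0)[:2]-[.563,.355]
            print(n,l,round(m["p"],2),q.mean(0).round(3),"zmax",q[:,2].max().round(3),"pan",round(D@e,3),round(D@[-e[1],e[0]],3))
E
```

```text
clock: 24.8
tcp_pos: [0.4771, 0.2672, 0.0839]
orientation: [2.252, 2.19, -0.0]
contact_force: [-0.1, -0.9, 1.0]
grip_width: 0.0239
clock: 25.55
tcp_pos: [0.4784, 0.3372, 0.0839]
orientation: [-2.251, -2.191, -0.001]
contact_force: [-0.7, -0.4, -0.4]
grip_width: 0.0241
clock: 26.38
tcp_pos: [0.4772, 0.0567, 0.1739]
orientation: [2.254, 2.187, -0.002]
contact_force: [1.4, -0.7, -0.3]
grip_width: 0.0237
clock: 27.22
tcp_pos: [0.476, -0.2525, 0.2134]
orientation: [-2.259, -2.182, 0.003]
contact_force: [-0.3, 1.2, 0.2]
grip_width: 0.0245
top sprue1 0.67 [0.481 0.357 0.029] zmax 0.038 pan -0.017 0.081
top sprue1 0.6 [0.642 0.335 0.025] zmax 0.032 pan -0.002 -0.082
top sprue1 0.53 [0.592 0.337 0.025] zmax 0.033 pan -0.012 -0.032
top sprue1 0.5 [0.535 0.353 0.03 ] zmax 0.039 pan -0.009 0.027
top bell 0.58 [0.557 0.027 0.035] zmax 0.063 pan -0.321 -0.067
top flower 0.95 [ 0.55  -0.1    0.013] zmax 0.021 pan -0.447 -0.089
top budvase 0.78 [0.742 0.039 0.045] zmax 0.067 pan -0.268 -0.246
top pad 0.95 [ 0.439 -0.25   0.027] zmax 0.033 pan -0.618 -0.015
side sprue1 0.97 [0.474 0.364 0.028] zmax 0.036 pan -0.011 0.089
side sprue1 0.71 [0.586 0.343 0.023] zmax 0.031 pan -0.006 -0.025
side sprue1 0.56 [0.637 0.341 0.023] zmax 0.031 pan 0.003 -0.076
side bell 0.96 [0.549 0.035 0.031] zmax 0.059 pan -0.315 -0.058
side flower 0.86 [ 0.548 -0.099  0.012] zmax 0.019 pan -0.446 -0.087
side budvase 0.71 [0.739 0.045 0.037] zmax 0.064 pan -0.263 -0.241
side pad 0.65 [ 0.434 -0.244  0.024] zmax 0.029 pan -0.613 -0.008
```

View pics/side13.png

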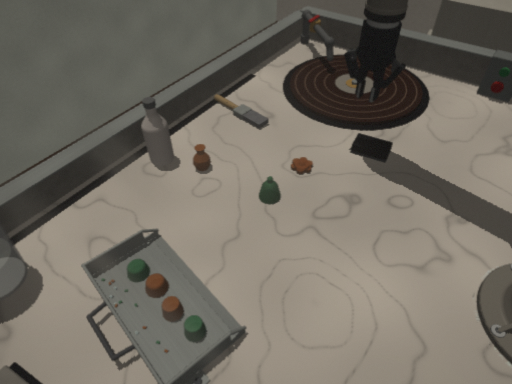

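View pics/top13.png

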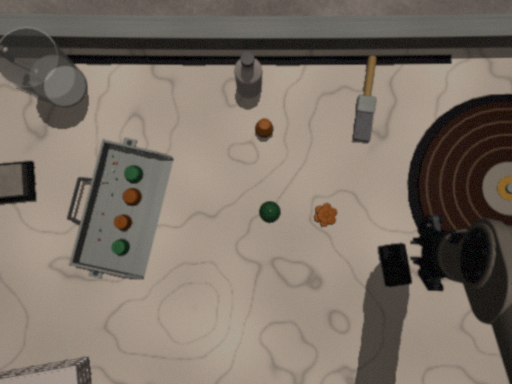

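All four sprues are well inside the pan, at (134,173), (131,196), (122,221) and (120,246) in the top picture. The castings and pad haven't moved, and the raised arm is clear of everything.

```bash
python3 -c "
from bench import r
print(r.hand_in(), r.get_obs()['clock'])"
```

```text
the job is handed in; nothing more can be done
the job is handed in; nothing more can be done
```

I swept all four sprues into the cullet pan one at a time, using the fingertips held about 24 mm apart as a small fork that only pushed them along the deck. I then handed the job in at about 27 s of the 64 s allowed; the hand-in reported no verdict.

- **Sprues in the pan:** in the last top picture their middles lie at pan x of -17, -2, -12 and -9 mm, where the limit is -50 to +75. Pan y is +81, -82, -32 and +27 mm, where the limit is ±138. All four stand upright on the pan floor.
- **Side camera:** it agreed to within about 8 mm for three of the sprues. Its network missed the fourth, though that sprue is plain to see in the picture.
- **Castings and pad:** the top camera puts all of them within about 2 mm of their starting positions.
- **Robot:** the measured force at the end of each move stayed below about 3 N. The arm was raised and clear of everything when I handed in.

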